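Start the bench scanner, drop the kickstand and hold the scan frame plumb

ROBOT

A 7-joint arm with a two-finger parallel gripper is mounted at the origin on the work surface. World frame = base frame: x ahead of the robot, y to its left, z up, the work surface at z = 0. Lengths are in m, angles in rad, forces in N, time in s.
With the tool pointing down it reaches from about 0.425 to 0.825 m from the base axis. Payload 3.6 kg.
Tool frame: the origin (TCP) lies at the very end of the fingers, on their centre line; the grasp point (between the pads) lies 19 mm behind it (hold_point_z is the distance from the TCP to the grasp point, in m); z points along the fingers, y is the direction in which the jaws open and shut (so a half turn about z gives the same grasp; the last joint's range is limited). The gripper opens to 85 mm and grips with 20 to 120 N. Pads are 22 mm wide; open, the fingers measure 114 mm over their backs; the gripper's body (76 mm by 85 mm) begins 54 mm behind the grasp point. The pads swing forward as they close: fully open they stand 13 mm farther back than shut.
Start: joints at [1.296, 0.615, -0.013, 1.423, 0.008, 1.103, -0.04], TCP at [0.159, -0.63, 0.231] pointing down, gripper open.
Joint ranges: [-3.12, 3.12], [-0.3, 2.06], [-1.34, 1.32], [0.26, 2.42], [-1.36, 4.5], [0.01, 1.98], [-2.84, 2.84]. Speed limits (rad/s): [2.79, 2.79, 3.14, 3.14, 3.14, 3.14, 3.14].

INTERFACE

Orientations are given as a unit quaternion [w, x, y, z].
In Python, from bench import move_to, movel, movej, gripper_to, pause, ik, read_state, grab_frame, calibration, IKError, job_done, hold_point_z gives the robot as it stands. Calls block until the motion is done:
- move_to(position, orientation): joint-space move of the TCP to a pose.
- movel(position, attitude=None, speed=0.15, contact_N=None): straight line of the TCP; attitude=None keeps the orientation; speed is the mean speed in m/s. With contact_N (N) it stops when the force on the tool has changed by that much, and returns True; else False.
- movej(angles): joint-space move.
- gripper_to(opening, grip_force=None): finger opening in m; grip_force is the grip in N (None keeps the last); returns when the fingers have stopped.
- pause(seconds).
- ik(position, orientation): joint angles nearest the present ones, or None.
- read_state(): the state.
- grab_frame(name): name is "scene" or "side" or "wrist"; returns (picture, depth): 420x560x3 uint8, red, green, blue; 420x560 float32, m along the optical axis (not along the pixel's ray), 0 where there is no reading.
- calibration(name): a dict with "K" (3x3 intrinsics, pixels), "dist" ([k1, k2, p1, p2, k3] as OpenCV has them; the pictures are not rectified), "position" and "attitude" of the camera in the world; the wrist camera has in their place "mount" (4x4, takes a point from camera to tool coordinates, whose origin is the TCP and whose axes are the flange's). Camera axes: x right, y up, looking along -z (the intrinsics and any distortion apply to the point x, -y, -z); pixel columns grow to the right and rows downward; lengths in m; the calibration is good to about 2 mm. A picture is of the moment at which its call begins: read the wrist's pose just before it. calibration takes no time and is no camera call.
A pose or a line that the arm cannot do raises IKError and nothing moves.
- job_done(): hands the job in, once; it reports no verdict.
The state is a dict: "time": time; "joint_positions": joint angles; "joint_velocities": joint speeds; "joint_efforts": joint torques, N m; "tcp_pos": TCP position; "orientation": TCP orientation; "wrist_force": force on the tool from outside, world axes, zero at the start; "ft_torque": the same for the moment, N m; "finger_gap": finger opening in m.
Only numpy, scipy, OpenCV 4.12 (cv2) and the standard library are available. Lean on these libraries where they do the work, as an engineer would, in place of code of your own. Each camera call takes 0.05 s, during which the arm holds its last target.

TASK

The plaster relief is to be scanned: start the clamped bench scanner with a full squeeze of its pistol trigger and let the trigger spring back. Then, with the scan frame still lying on its front rest, flip the kickstand behind it down over centre until it snaps out as far as it goes. Last, take the frame by its top bar, bring it upright and hold it plumb there, leaning neither on its rest nor on its kickstand; finish while still holding it, and leave the other things on the bench where they are.

Things in the scene. Friction and masses are not known exactly. Their poses are not given: they have to be found in the camera images.
- stand: Base of the scan frame, fixed: dark steel plate 310 x 190 x 10 mm, two grey pillow blocks with an axle, two rest posts with rubber bumpers 62 mm in front of the axle. Origin on the bench under the middle of the axle; x along the axle, +y to the back (kickstand side), -y to the front (relief's face, towards the scanner), z up.
- axle (a point): Middle of the axle about which the frame tips, 55 mm above the bench; same axes as the stand.
- scanframe (a joint): Tip of the frame about the axle, rad: 0 plumb, positive leaning forward (to -y of the stand), negative back. It starts on its front rest at 0.38. Let go, it falls to either side: back to about -0.14 if the kickstand is out, where the foot meets the bench; right over backwards if not. About 1 kg with its plaster relief slab (170 x 145 x 22 mm); about 2 N at the top bar raise it.
- top_bar (a point): Middle of the round aluminium bar, 20 mm diameter, 220 mm long, joining the tops of the frame's two uprights, parallel to the axle, 240 mm from it; x along the bar, z up the frame. 50 mm of free space under it, above the relief. Take it anywhere along the middle 160 mm.
- kickstand (a joint): Swing of the kickstand, rad: 0 folded, 1.63 fully down, against its stop. A sprung plunger riding on its heel cam presses it towards the nearer end: past about 0.8 it snaps down by itself, short of that it flies back up. Some 2 N down on the foot start it; less is needed nearer to the centre.
- kick_pivot (a point): Pivot of the kickstand on the back of the frame; on the upright frame 40 mm to +x, 40 mm to +y and 100 mm up from the middle of the axle. The pivot's axis tips with the frame; on the upright frame it points along (0, 0.933, 0.359) in the stand's axes, and the leg opens by turning clockwise as seen looking against that arrow.
- kick_foot (a point): Centre of the 24 mm rubber foot, 154 mm from the pivot, at the end of a 13 mm round steel leg. Folded, with the frame on its rest, the leg is level behind the frame, foot 109 mm to -x, 35 mm to +y of the axle, 177 mm above the bench, free above and below. Pressed down, it sweeps down, to +x and out to the back, and ends 63 mm to +x, 126 mm to +y, 78 mm above the bench.
- scanner: Handheld 3D scanner with pistol grip, clamped on its side on a fixed bench stand: white head 150 x 58 x 78 mm, optics looking along +y. Origin on the bench below the joint of head and grip; x away from the grip, z up. The grip is level, 160 mm above the bench, points to -x, 30 mm thick (y), 34 mm high (z), from 15 to 145 mm from the origin, free all round.
- grip_mid (a point): Point on the grip's centre line, 73 mm from the scanner's origin, level with the trigger's pad; same axes as the scanner. Here the grip's back face is 15 mm to -y and the trigger's outer face about 35 mm to +y: 50 mm in all when released, 38 mm when squeezed.
- trigger (a joint): Swing of the scanner's trigger, rad: 0 released, 0.26 fully squeezed. Sprung grey blade 60 mm long, 20 mm high, along the +y side of the grip, hinged at its head end on an upright pin 30 mm from the scanner's origin; presses towards -y, about 6 N for the full stroke.
- trigger_pad (a point): Outer face of the trigger where a finger presses, 43 mm from its hinge pin.
- brush: Loose brush lying in front of the stand, 190 mm long. Leave alone.
- rosette: Loose round plaster rosette, 90 mm diameter, 30 mm high, behind the stand. Leave alone.
- sandblock: Loose cork sanding block 95 x 55 x 30 mm, behind the stand on the robot's side. Leave alone.
- corbel: Loose small plaster bracket, 105 mm high, standing on the left. Leave alone.
- bowl: Loose rubber mixing bowl, 150 mm wide, 75 mm high, on the right. Leave alone.
- spatula: Loose spatula 200 mm long, lying in front of the robot. Leave alone.
- baluster: Loose plaster baluster lying on its square ends, 164 mm long, 60 mm high, on the left, beyond the bracket. Leave alone.

How it is judged:
On the way, in this order (a step that is already met when the one before it is completed fails the run):
1. the trigger is squeezed fully (value of joint trigger above 0.22 rad), for 0.1 s.
2. the trigger has sprung back (value of joint trigger below 0.04 rad), for 0.1 s.
3. the kickstand has snapped fully down while the frame still lies on its rest (value of joint kickstand above 1.55 rad and value of joint scanframe above 0.3 rad), for 0.2 s.
At the end, for the whole second after the job is handed in: The frame is held still within 0.07 rad (4 degrees) of upright, off its rest and off its kickstand, with the fingers on the top bar (contact over 0.5 N); the kickstand is fully out (over 1.55 rad) and the trigger is released (under 0.04 rad) (value of joint scanframe between -0.07 and 0.07 rad and velocity of joint scanframe between -0.1 and 0.1 rad/s and value of joint kickstand above 1.55 rad and value of joint trigger below 0.04 rad and contact force between scanframe_c0 and the fingers above 0.5 N); the arm keeps its last pose, push and grip.
It fails at once if the frame goes upright or over while the kickstand is still folded (value of joint scanframe below 0.05 rad and value of joint kickstand below 1.5 rad).
It fails at once if a bystander is moved by more than 30 mm (distance of any of brush, rosette, sandblock, corbel, bowl, spatula, baluster from where it was at the start of the episode above 0.03 m).
It also fails if it takes over 58 s, if anything falls off the work surface, if the arm or the gripper's body presses on something with over 40 N, if the wrist force passes 120 N, or if a joint passes its speed limit or range.

## Working session

There is one attempt and no reset: what is moved stays moved. The work goes in short steps, each a Python script; the robot and the scene stay as the last script left them, time stands still between calls to the robot, and variables do not carry over. Pictures are saved under pics/ and viewed, and the job is handed in when it is done.

```bash
ls; mkdir -p pics; python3 - <<'E'
from bench import *
import cv2,numpy as np
for n in ["scene","side","wrist"]:
    s=read_state()
    im,d=grab_frame(n); np.savez(f"pics/{n}0.npz",im=im,d=d,p=s["tcp_pos"],q=s["orientation"])
    cv2.imwrite(f"pics/{n}0.png",im[:,:,::-1])
    print(n,calibration(n))
print(read_state(),hold_point_z)
E
```

```text
pics
scene {'K': array([[416.37163248,   0.        , 280.36981897],
       [  0.        , 416.37163248, 215.35918303],
       [  0.        ,   0.        ,   1.        ]]), 'dist': array([-0.08807094,  0.        ,  0.        ,  0.        ,  0.        ]), 'position': array([1.09385582, 0.4453774 , 1.05519106]), 'attitude': array([0.42374612, 0.15550751, 0.31697866, 0.83413498])}
side {'K': array([[422.17179666,   0.        , 280.63170823],
       [  0.        , 422.17179666, 204.87503128],
       [  0.        ,   0.        ,   1.        ]]), 'dist': array([-0.13240925,  0.        ,  0.        ,  0.        ,  0.        ]), 'position': array([-0.32318168,  0.73720636,  0.92150548]), 'attitude': array([-0.35296654, -0.19236606,  0.43410365,  0.80620341])}
wrist {'K': array([[293.7789224 ,   0.        , 278.42994858],
       [  0.        , 293.7789224 , 212.45384588],
       [  0.        ,   0.        ,   1.        ]]), 'dist': array([-0.04660799,  0.        ,  0.        ,  0.        ,  0.        ]), 'mount': array([[-4.05292407e-04,  9.50308769e-01,  3.11308656e-01,
         8.02898846e-0
[... 293 characters left out ...]
: array([ 1.29650208,  0.61568979, -0.01259938,  1.42451914,  0.00807098,
        1.10340981, -0.04037544]), 'joint_velocities': array([-0.00043056, -0.00141429,  0.0002014 , -0.00394318,  0.00140196,
       -0.00041654,  0.00172082]), 'joint_efforts': array([ 1.06076706e-03, -4.69659162e+01,  2.59443149e-01, -1.71250105e+01,
        9.95573995e-03,  7.06669525e-03, -1.85655097e-05]), 'tcp_pos': array([ 0.15929355, -0.62957901,  0.2304129 ]), 'orientation': array([-9.80710204e-04,  9.92330288e-01,  1.23610771e-01, -1.22995702e-04]), 'wrist_force': array([ 0.31616051,  0.43783366, -0.5884632 ]), 'ft_torque': array([0.0028469 , 0.06556072, 0.01516735]), 'finger_gap': 0.0853893052585073} 0.0187
```

View pics/scene0.png

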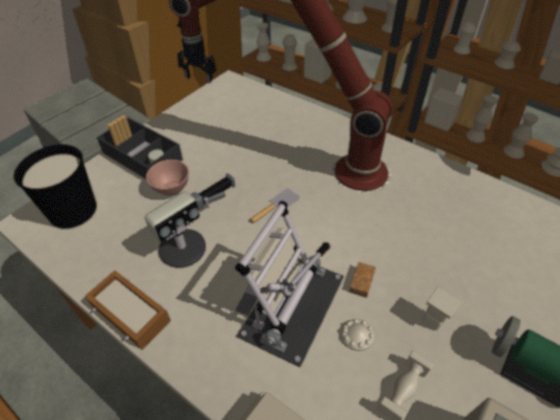

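View pics/side0.png

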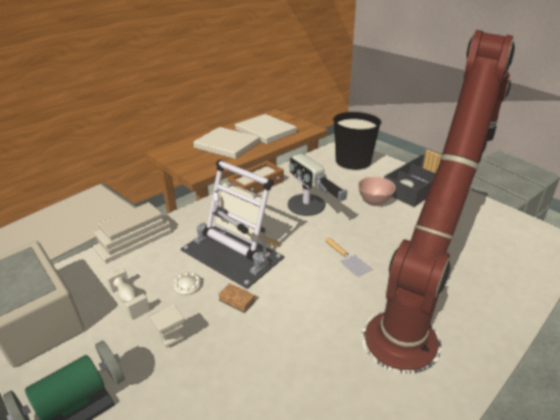

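View pics/wrist0.png

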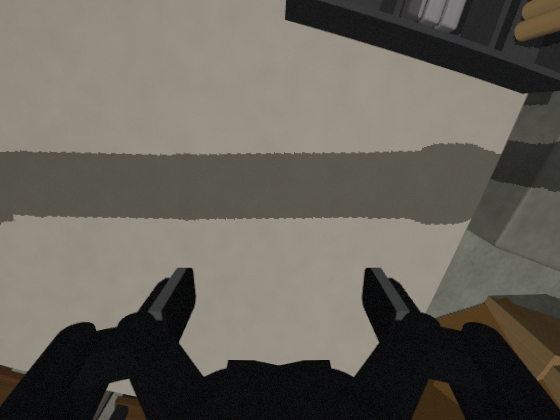

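The scene view shows the scanner at about (180,215) with its grip pointing up-right to (230,182), and the frame on its plate at about (290,290). The side view shows the frame at (235,220) and the scanner at (315,180). Next I'll write helpers and make enlarged crops.

```bash
cat > h.py <<'E'
import numpy as np,cv2
from scipy.spatial.transform import Rotation as R
from bench import *
def rot(q): return R.from_quat([q[1],q[2],q[3],q[0]])
def quat(r):
    q=r.as_quat(); return np.array([q[3],q[0],q[1],q[2]])
def campose(n,p=None,q=None):
    c=calibration(n)
    if n=="wrist":
        T=np.eye(4);T[:3,:3]=rot(q).as_matrix();T[:3,3]=p
        T=T@c["mount"]
    else:
        T=np.eye(4);T[:3,:3]=rot(c["attitude"]).as_matrix();T[:3,3]=c["position"]
    return c,T
def deproj(n,uv,z,p=None,q=None):
    c,T=campose(n,p,q)
    uv=np.asarray(uv,float).reshape(-1,1,2); z=np.asarray(z,float).ravel()
    xn=cv2.undistortPoints(uv,c["K"],c["dist"]).reshape(-1,2)
    P=np.c_[xn[:,0]*z,-xn[:,1]*z,-z]
    return P@T[:3,:3].T+T[:3,3]
def proj(n,P,p=None,q=None):
    c,T=campose(n,p,q)
    Q=(np.atleast_2d(P)-T[:3,3])@T[:3,:3]
    Q=Q*[1,-1,-1]
    return cv2.projectPoints(Q,np.zeros(3),np.zeros(3),c["K"],c["dist"])[0].reshape(-1,2)
def cloud(n,d,p=None,q=None):
    v,u=np.mgrid[:d.shape[0],:d.shape[1]]
    P=deproj(n,np.c_[u.ravel(),v.ravel()],d.ravel(),p,q).reshape(*d.shape,3)
    P[d<=0]=np.nan
    return P
def onplane(n,uv,h,p=None,q=None):
    a=deproj(n,[uv],[1],p,q)[0];c,T=campose(n,p,q);o=T[:3,3]
    return o+(a-o)*(h-o[2])/(a[2]-o[2])
def crop(im,x0,x1,y0,y1,s,fn):
    cv2.imwrite(fn,cv2.resize(im[y0:y1,x0:x1,::-1],None,fx=s,fy=s,interpolation=cv2.INTER_CUBIC))
E
python3 - <<'E'
from h import *
for n,a in [("scene",(215,355,185,365)),("side",(175,295,155,285))]:
    z=np.load(f"pics/{n}0.npz"); crop(z["im"],*a,{"scene":3.3,"side":4.5}[n] if 0 else (3.3 if n=="scene" else 4.5),f"pics/{n}0_st.png")
for n,a in [("scene",(130,250,160,270)),("side",(270,360,140,220))]:
    z=np.load(f"pics/{n}0.npz"); crop(z["im"],*a,5,f"pics/{n}0_sc.png")
E
```

```text
(no output)
```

View pics/scene0_st.png

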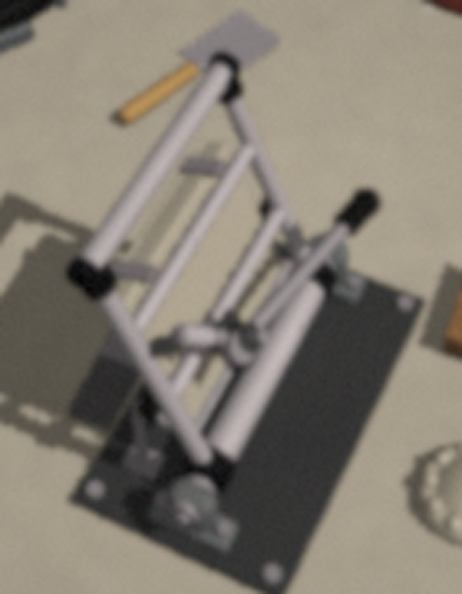

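View pics/side0_st.png

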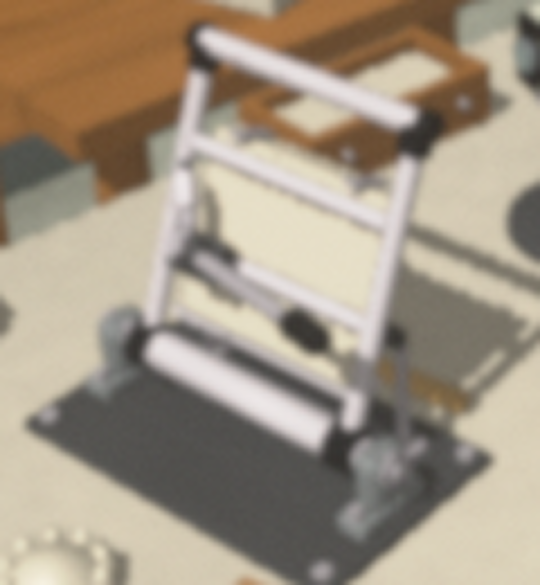

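View pics/scene0_sc.png

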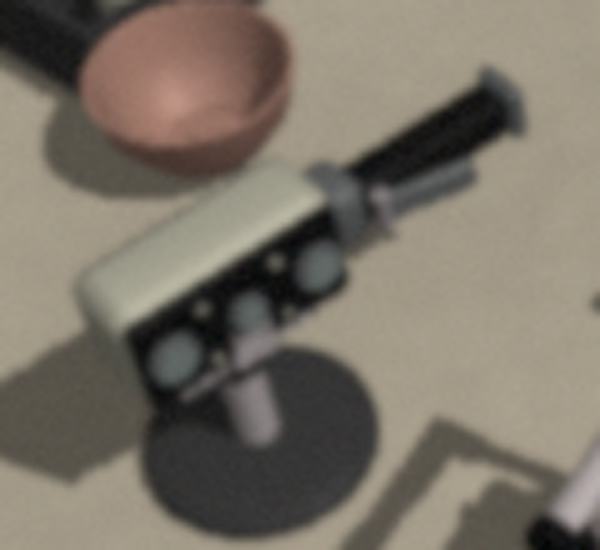

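View pics/side0_sc.png

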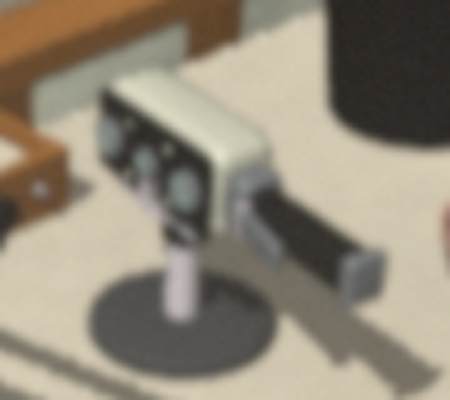

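```bash
python3 - <<'E'
from h import *
np.set_printoptions(precision=4,suppress=True)
f=lambda p,s,o:(np.array(p)+.5)/s-.5+np.array(o)
print("plate corners @z=.01")
for p in [(70,498),(283,592),(422,297)]:
    print("scene",onplane("scene",f(p,3.3,(215,185)),.01))
for p in [(27,427),(492,460)]:
    print("side",onplane("side",f(p,4.5,(175,155)),.01))
hb=.055+.24*np.cos(.38)
print("topbar ends z",hb)
for p in [(92,272),(222,65)]: print("scene",onplane("scene",f(p,3.3,(215,185)),hb), )
for p in [(200,40),(420,125)]: print("side",onplane("side",f(p,4.5,(175,155)),hb))
print("foot z .177")
print(onplane("scene",f((360,208),3.3,(215,185)),.177),onplane("side",f((303,330),4.5,(175,155)),.177))
print("grip end z .16")
print(onplane("scene",f((505,100),5,(130,160)),.16),onplane("side",f((362,272),5,(270,140)),.16))
for n in ["scene","side"]:
    z=np.load(f"pics/{n}0.npz");P=cloud(n,z["d"])
    np.save(f"pics/P_{n}.npy",P)
    x0,x1,y0,y1=((130,250,160,270) if n=="scene" else (270,360,140,220))
    Q=P[y0:y1,x0:x1].reshape(-1,3);C=z["im"][y0:y1,x0:x1].reshape(-1,3)
    m=(Q[:,2]>.13)&(Q[:,2]<.3); Q=Q[m]; print(n,len(Q),Q.min(0),Q.max(0))
    top=Q[Q[:,2]>.17]
    print(np.percentile(top,[1,50,99],axis=0))
E
```

```text
plate corners @z=.01
scene [0.7754 0.0507 0.01  ]
scene [0.7379 0.2354 0.01  ]
scene [0.4396 0.1819 0.01  ]
side [0.7287 0.2391 0.01  ]
side [0.4619 0.0051 0.01  ]
topbar ends z 0.27787951253836246
scene [0.7217 0.0571 0.2779]
scene [0.5147 0.0154 0.2779]
side [0.7194 0.0565 0.2779]
side [0.5169 0.0202 0.2779]
foot z .177
[0.5005 0.1405 0.177 ] [0.4993 0.1409 0.177 ]
grip end z .16
[ 0.4355 -0.2412  0.16  ] [ 0.4387 -0.2451  0.16  ]
scene 2437 [ 0.4315 -0.3181  0.1303] [0.7341 0.0679 0.2917]
[[ 0.4396 -0.311   0.1704]
 [ 0.6447 -0.2563  0.1936]
 [ 0.7315  0.0637  0.2891]]
side 1254 [ 0.4251 -0.6527  0.1301] [0.7778 0.0216 0.291 ]
[[ 0.4315 -0.3073  0.1702]
 [ 0.5941 -0.2577  0.1882]
 [ 0.7133  0.0182  0.2832]]
```

```bash
python3 - <<'E'
from h import *
np.set_printoptions(precision=4,suppress=True)
Ps=np.vstack([np.load(f"pics/P_{n}.npy").reshape(-1,3) for n in("scene","side")])
Ps=Ps[np.isfinite(Ps).all(1)]
def rep(name,m):
    Q=Ps[m].astype(np.float32); r=cv2.minAreaRect(Q[:,:2]); c=Q.mean(0)
    u,s,v=np.linalg.svd(Q[:,:2]-Q[:,:2].mean(0),full_matrices=False)
    print(name,len(Q),"mean",c,"pca ang",np.degrees(np.arctan2(v[0,1],v[0,0])),"rect",r)
x,y,z=Ps.T
A=(x>.41)&(x<.75)&(y>-.36)&(y<-.15)
rep("head top",A&(z>.185)&(z<.25))
rep("grip",A&(z>.150)&(z<.182)&(x<.55))
f=lambda p,s,o:(np.array(p)+.5)/s-.5+np.array(o)
for p in [(358,165),(485,85),(385,198),(472,168)]: print(onplane("scene",f(p,5,(130,160)),.175))
B=(x>.45)&(x<.8)&(y>-.03)&(y<.15)
rep("topbar",B&(z>.265)&(z<.31))
C=(x>.4)&(x<.8)&(y>-.02)&(y<.27)
rep("plate",C&(z>.004)&(z<.016))
E
```

```text
Traceback (most recent call last):
cv2.error: OpenCV(4.12.0) /io/opencv/modules/imgproc/src/convhull.cpp:143: error: (-215:Assertion failed) total >= 0 && (depth == CV_32F || depth == CV_32S) in function 'convexHull'
```

```bash
python3 - <<'E'
from h import *
np.set_printoptions(precision=4,suppress=True)
Ps=np.vstack([np.load(f"pics/P_{n}.npy").reshape(-1,3) for n in("scene","side")])
Ps=Ps[np.isfinite(Ps).all(1)]
def rep(name,m):
    Q=Ps[m]; r=cv2.minAreaRect(np.ascontiguousarray(Q[:,:2],dtype=np.float32)); c=Q.mean(0)
    u,s,v=np.linalg.svd(Q[:,:2]-Q[:,:2].mean(0),full_matrices=False)
    print(name,len(Q),"mean",c,"pca ang",np.degrees(np.arctan2(v[0,1],v[0,0])),"rect",r)
x,y,z=Ps.T
A=(x>.41)&(x<.75)&(y>-.36)&(y<-.15)
rep("head top",A&(z>.185)&(z<.25))
rep("grip",A&(z>.150)&(z<.182)&(x<.55))
f=lambda p,s,o:(np.array(p)+.5)/s-.5+np.array(o)
for p in [(358,165),(485,85),(385,198),(472,168)]: print(onplane("scene",f(p,5,(130,160)),.175))
B=(x>.45)&(x<.8)&(y>-.03)&(y<.15)
rep("topbar",B&(z>.265)&(z<.31))
C=(x>.4)&(x<.8)&(y>-.02)&(y<.27)
rep("plate",C&(z>.004)&(z<.016))
E
```

```text
head top 1268 mean [ 0.6492 -0.273   0.1954] pca ang -9.212045856779147 rect ((0.6433642506599426, -0.2758750915527344), (0.0667160302400589, 0.1623098999261856), 80.82720184326172)
grip 856 mean [ 0.4916 -0.2397  0.1691] pca ang -4.280818941468941 rect ((0.49139678478240967, -0.24177441000938416), (0.06081819906830788, 0.1265859305858612), 79.79191589355469)
[ 0.5401 -0.2646  0.175 ]
[ 0.4436 -0.2486  0.175 ]
[ 0.5506 -0.2327  0.175 ]
[ 0.5021 -0.2075  0.175 ]
topbar 1175 mean [0.6234 0.0404 0.2823] pca ang 9.731668374026238 rect ((0.6190569996833801, 0.03945828229188919), (0.23170828819274902, 0.030864441767334938), 10.183749198913574)
plate 6320 mean [0.6151 0.1458 0.0093] pca ang -1.2775002960023003 rect ((0.599996030330658, 0.1249205693602562), (0.2900717258453369, 0.39955687522888184), 89.85253143310547)
```

```bash
cat >> h.py <<'E'
def down(yaw,tilt=None):
    "tool z down, tool x at heading yaw (deg)"
    a=np.radians(yaw); X=np.array([np.cos(a),np.sin(a),0]);Z=np.array([0,0,-1.]);Y=np.cross(Z,X)
    return quat(R.from_matrix(np.c_[X,Y,Z]))
def snap(n,fn):
    s=read_state(); im,d=grab_frame(n); np.savez(f"pics/{fn}.npz",im=im,d=d,p=s["tcp_pos"],q=s["orientation"])
    cv2.imwrite(f"pics/{fn}.png",im[:,:,::-1]); return im,d,s
E
python3 - <<'E'
from h import *
q=down(-9.3)
print(ik([.507,-.254,.32],q),ik([.507,-.25,.141],q))
move_to([.507,-.254,.32],q)
im,d,s=snap("wrist","w1"); print(s["time"],s["tcp_pos"],s["joint_positions"])
E
```

```text
[ 0.44534459  0.41058526 -0.02963507  1.52876338  0.01267776  1.20243172
 -1.319506  ] [ 0.39977247  0.58784333  0.030537    1.7819657  -0.02427188  0.77214605
 -1.29053563]
2.0333 [ 0.50631444 -0.25538188  0.31978574] [ 0.44661842  0.41089191 -0.0281871   1.52887863  0.01304384  1.20237191
 -1.31929693]
```

View pics/w1.png

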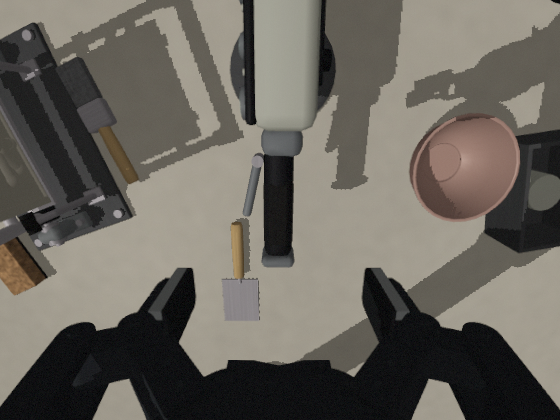

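The wrist view shows the grip running from (281,135) to (278,265), and the trigger blade from (258,158) to (247,215) on its left, which is the +y side.

```bash
python3 - <<'E'
from h import *
np.set_printoptions(precision=4,suppress=True)
z=np.load("pics/w1.npz");p,q=z["p"],z["q"]
crop(z["im"],210,350,120,280,3.7,"pics/w1_c.png")
P=cloud("wrist",z["d"],p,q)
for uv in [(281,160),(279,250),(278,262),(258,160),(247,214),(250,195)]:
    print(uv,P[uv[1],uv[0]],onplane("wrist",uv,.175,p,q))
E
```

```text
(281, 160) [ 0.5454 -0.2639  0.1775] [ 0.545  -0.2638  0.175 ]
(279, 250) [ 0.4513 -0.2463  0.177 ] [ 0.4503 -0.2461  0.175 ]
(278, 262) [ 0.438  -0.243   0.1784] [ 0.4363 -0.2427  0.175 ]
(258, 160) [ 0.5484 -0.2415  0.1722] [ 0.5487 -0.2417  0.175 ]
(247, 214) [ 0.4945 -0.2194  0.1701] [ 0.4961 -0.2203  0.175 ]
(250, 195) [ 0.5146 -0.2267  0.1715] [ 0.5154 -0.2272  0.175 ]
```

View pics/w1_c.png

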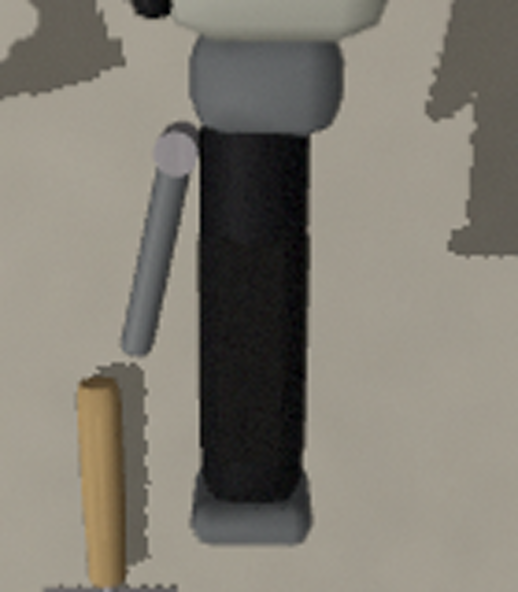

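```bash
python3 - <<'E'
from h import *
np.set_printoptions(precision=4,suppress=True)
q=down(-9.5)
t=[.5028,-.249]
movel([*t,.30],q,speed=.15)
print(movel([*t,.137],q,speed=.12,contact_N=6)); s=read_state(); print(s["time"],s["tcp_pos"],s["wrist_force"])
gripper_to(.034,25); s=read_state(); print(s["time"],s["finger_gap"],s["wrist_force"])
snap("scene","s2"); snap("wrist","w2")
pause(.25); s=read_state(); print(s["finger_gap"],s["wrist_force"])
E
python3 -c "
from h import *
z=np.load('pics/s2.npz');crop(z['im'],180,270,150,230,6,'pics/s2_c.png')"
```

```text
False
3.8833 [ 0.5033 -0.2492  0.1377] [ 0.3688 -0.8365  0.2095]
4.375 0.03784372436185626 [-1.3624 -1.1209  5.0925]
0.03797468727747499 [-0.8607 -0.6077  5.0579]
```

View pics/w2.png

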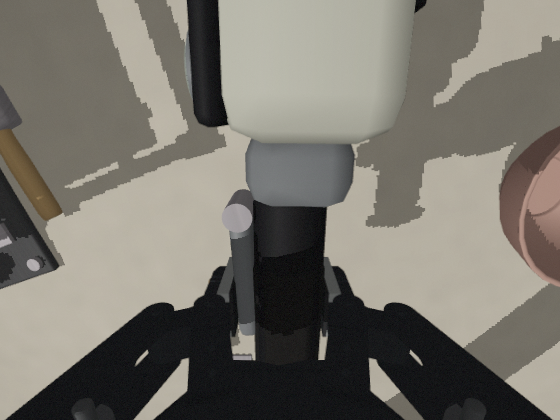

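View pics/s2_c.png

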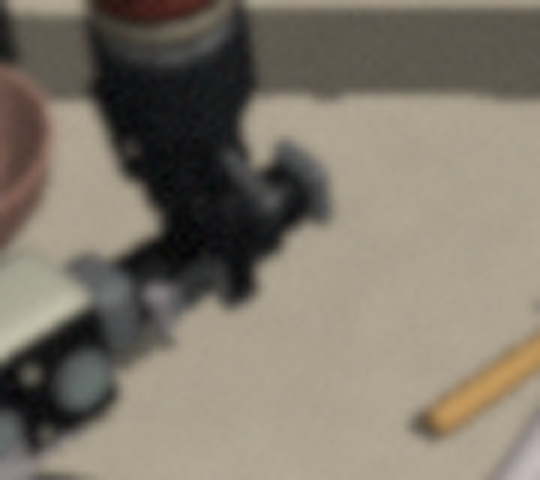

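The gap is 38 mm, and the wrist view shows the blade lying along the grip from (237,216) to (247,330), so the trigger is fully squeezed. Next I'll release it and look from above.

```bash
python3 - <<'E'
from h import *
np.set_printoptions(precision=4,suppress=True)
q=down(-9.5)
gripper_to(.085); pause(.2)
t=[.5028,-.249]
movel([*t,.30],q,speed=.2)
snap("wrist","w3")
s=read_state(); print(s["time"],s["wrist_force"])
# look at the stand from above
for yaw in (100.3,-79.7,10.3,-169.7):
    q2=down(yaw); print(yaw,ik([.60,.11,.42],q2))
E
python3 -c "
from h import *
z=np.load('pics/w3.npz');crop(z['im'],210,350,120,280,3.7,'pics/w3_c.png')"
```

```text
6.4667 [ 0.2179 -0.0057 -0.1   ]
100.3 [ 0.0857  0.4903 -0.555   1.1803  0.2509  1.5365 -0.2438]
-79.7 [-0.7572  0.6269  1.135   1.2111 -0.5616  1.624  -2.7035]
10.3 [-0.1117  0.4534 -0.1869  1.1878  0.0816  1.5075 -1.6762]
-169.7 [ 0.3266  0.6362 -1.1486  1.1718  0.5753  1.659   1.0728]
```

View pics/w3_c.png

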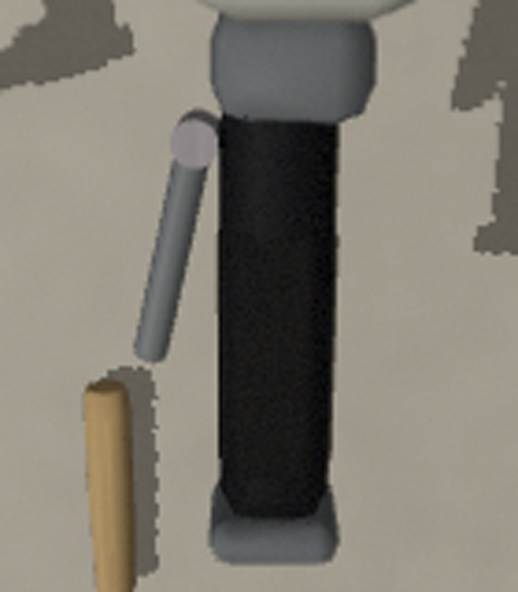

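The trigger has sprung back: the blade is at its original angle in the crop, from (193,143) to (150,355). Now I'll look at the stand from above.

```bash
python3 - <<'E'
from h import *
np.set_printoptions(precision=4,suppress=True)
q=down(-9.5)
movel([.5028,-.249,.40],q,speed=.25)
move_to([.58,.12,.42],down(100.3))
im,d,s=snap("wrist","w4"); print(s["time"],s["tcp_pos"])
E
```

```text
8.425 [0.5803 0.1182 0.4193]
```

View pics/w4.png

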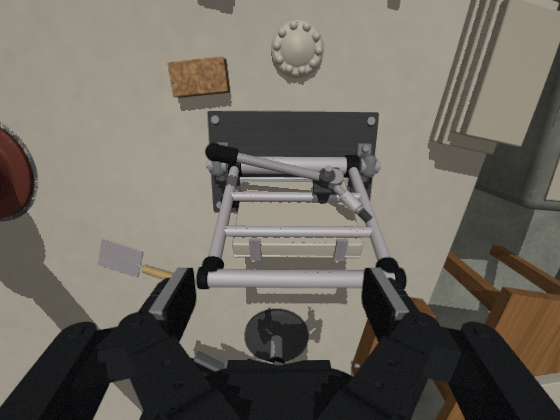

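The wrist view shows the plate's back edge from (209,112) to (379,112), the top bar from (210,275) to (391,277), the kick foot sleeve from (213,152) to (237,155), and the pivot near (328,178).

```bash
python3 - <<'E'
from h import *
np.set_printoptions(precision=4,suppress=True)
z=np.load("pics/w4.npz");p,q=z["p"],z["q"]
crop(z["im"],190,410,100,300,3.4,"pics/w4_c.png")
o=lambda uv,h:onplane("wrist",uv,h,p,q)[:2]
print("plate back corners",o((208.5,112),.01),o((378.5,112),.01))
hb=.2779
P=cloud("wrist",z["d"],p,q)
m=(P[...,2]>.28)&(P[...,2]<.292)&(P[...,0]>.53)&(P[...,0]<.72)
B=P[m]; k=B[B[:,2]>.284]; a=np.polyfit(k[:,0],k[:,1],1); print("bar",len(k),np.degrees(np.arctan(a[0])),k.mean(0),k.min(0),k.max(0))
print("bar ends",o((210,273),hb),o((392,277),hb))
for uv in [(212,151),(220,152),(230,154)]: print("foot",uv,P[uv[1],uv[0]],o(uv,.177))
# predictions
for c,yaw in [((.602,.125),10.3)]:
    a=np.radians(yaw); M=np.array([[np.cos(a),-np.sin(a)],[np.sin(a),np.cos(a)]])
    L=[(-.109,.035,.177),(.040,0,.163),(0,-.089,.278),(-.11,-.089,.278),(.11,-.089,.278),(0,0,.055),(-.155,.095,.01),(.155,.095,.01),(.063,.126,.078)]
    for l in L: print(l,proj("wrist",[*(M@l[:2]+c),l[2]],p,q)[0])
E
```

```text
plate back corners [0.4417 0.1832] [0.7418 0.2371]
bar 1834 10.18517734406065 [0.6086 0.0341 0.2866] [0.5301 0.0114 0.284 ] [0.7199 0.0631 0.2902]
bar ends [0.5211 0.0235] [0.7198 0.0535]
foot (212, 151) [0.4911 0.1417 0.1868] [0.4891 0.1403]
foot (220, 152) [0.5009 0.142  0.1851] [0.4995 0.1408]
foot (230, 154) [0.5136 0.1414 0.1834] [0.5127 0.1405]
(-0.109, 0.035, 0.177) [211.4938 151.1795]
(0.04, 0, 0.163) [323.8084 175.3014]
(0, -0.089, 0.278) [299.0897 275.8227]
(-0.11, -0.089, 0.278) [199.19   275.9347]
(0.11, -0.089, 0.278) [398.4141 275.0194]
(0, 0, 0.055) [291.4297 163.3152]
(-0.155, 0.095, 0.01) [203.8731 106.7458]
(0.155, 0.095, 0.01) [377.5769 106.3122]
(0.063, 0.126, 0.078) [333.9639  83.3677]
```

View pics/w4_c.png

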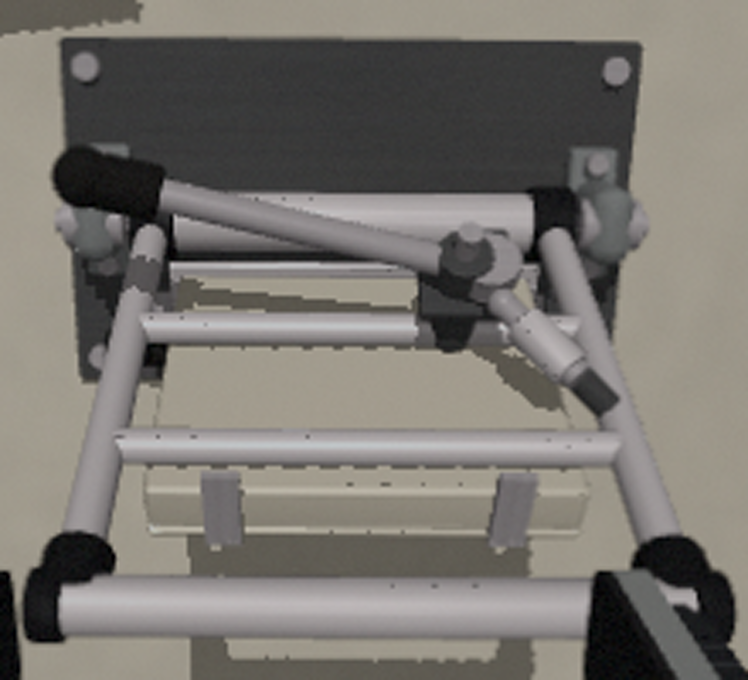

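```bash
cat >> h.py <<'E'
AX=np.array([.6063,.1237]); YAW=10.3
def st(l):
    a=np.radians(YAW); l=np.asarray(l,float)
    M=np.array([[np.cos(a),-np.sin(a)],[np.sin(a),np.cos(a)]])
    return np.array([*(M@l[:2]+AX),l[2]])
Rt=R.from_rotvec([.38,0,0])
PIV=Rt.apply([.04,.04,.1])+[0,0,.055]; KA=Rt.apply([0,.933,.359]); KA/=np.linalg.norm(KA)
def foot(th,frac=1.): return PIV+frac*R.from_rotvec(-KA*th).apply(np.array([-.109,.035,.177])-PIV)
E
python3 - <<'E'
from h import *
np.set_printoptions(precision=4,suppress=True)
print(PIV,KA,foot(1.63))
q=down(100.3)
seed=None
for th in np.arange(0,1.3,.2):
    f=foot(th); l=(f-PIV)/np.linalg.norm(f-PIV); print(round(th,2),f,l, st(f), ik(st(f)+[0,0,.012],q))
E
```

```text
[0.04   0.0001 0.1627] [0.     0.7335 0.6797] [0.0621 0.1265 0.0782]
0.0 [-0.109  0.035  0.177] [-0.9694  0.2273  0.093 ] [0.4928 0.1386 0.177 ] [ 0.0317  0.4962 -0.5125  1.8636  0.3126  0.8618 -0.4555]
0.2 [-0.1034  0.0549  0.1555] [-0.9329  0.3571 -0.047 ] [0.4947 0.1593 0.1555] [-0.0207  0.5347 -0.4968  1.8684  0.3379  0.8222 -0.5122]
0.4 [-0.0921  0.0737  0.1352] [-0.8592  0.4793 -0.1789] [0.5025 0.1798 0.1352] [-0.0706  0.5796 -0.4784  1.8527  0.3607  0.7957 -0.5583]
0.6 [-0.0755  0.0906  0.117 ] [-0.7513  0.5891 -0.2974] [0.5158 0.1994 0.117 ] [-0.1144  0.6277 -0.4592  1.8174  0.3776  0.784  -0.589 ]
0.8 [-0.0543  0.1049  0.1015] [-0.6135  0.6822 -0.3979] [0.5341 0.2172 0.1015] [-0.1497  0.6767 -0.4413  1.7642  0.387   0.7877 -0.6028]
1.0 [-0.0293  0.1161  0.0895] [-0.4511  0.7548 -0.4762] [0.5567 0.2327 0.0895] [-0.1736  0.7251 -0.4299  1.6957  0.3926  0.8073 -0.6033]
1.2 [-0.0016  0.1236  0.0813] [-0.2708  0.804  -0.5293] [0.5826 0.2451 0.0813] [-0.187   0.7718 -0.4252  1.6148  0.396   0.8417 -0.5928]
```

```bash
python3 - <<'E'
from h import *
np.set_printoptions(precision=4,suppress=True)
q=down(100.3)
gripper_to(0.0,20)
f=st(foot(0,.97))
move_to(f+[0,0,.06],q)
print("contact",movel(f+[0,0,.006],q,speed=.04,contact_N=2.0)); s=read_state(); print(s["time"],s["tcp_pos"],s["tcp_pos"]-f,s["wrist_force"])
snap("wrist","w5"); snap("side","d5")
E
python3 -c "
from h import *
z=np.load('pics/d5.npz');crop(z['im'],175,315,135,285,4,'pics/d5_c.png')"
```

```text
contact True
11.1917 [0.4971 0.1393 0.1866] [-0.0003  0.0009  0.01  ] [0.1297 1.1111 2.0592]
```

View pics/w5.png

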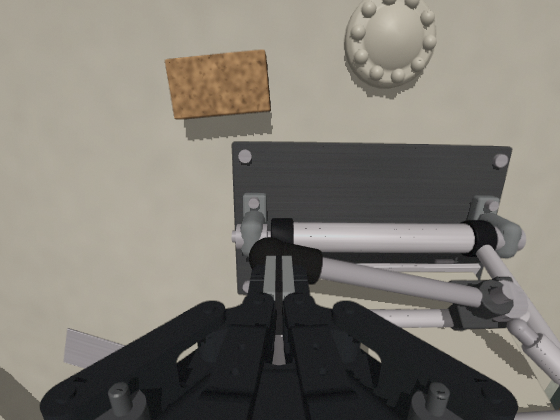

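View pics/d5_c.png

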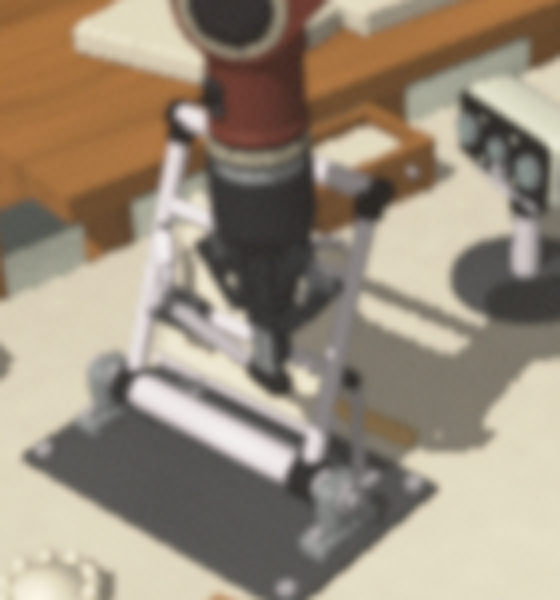

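The fingertips sit on the foot sleeve at about (285,262) in the wrist view, with contact 10 mm above the foot's centre as expected. Next I'll push along the computed sweep.

```bash
python3 - <<'E'
from h import *
np.set_printoptions(precision=4,suppress=True)
q=down(100.3)
for th in [.2,.4,.6,.75,.9,1.05]:
    f=foot(th,.97); l=(f-PIV); l/=np.linalg.norm(l)
    off=.012/np.sqrt(1-l[2]**2)-.003
    movel(st(f)+[0,0,off],q,speed=.1); s=read_state(); print(th,round(s["time"],2),s["wrist_force"])
pause(.2)
snap("wrist","w6"); snap("side","d6"); snap("scene","s6")
E
python3 -c "
from h import *
z=np.load('pics/d6.npz');crop(z['im'],175,315,135,285,4,'pics/d6_c.png')
z=np.load('pics/s6.npz');crop(z['im'],215,375,185,365,3.3,'pics/s6_c.png')"
```

```text
0.2 11.74 [-1.6604  1.7474  4.2801]
0.4 12.18 [-1.5172 -0.667   1.6388]
0.6 12.62 [0.6941 0.6532 0.9656]
0.75 12.98 [ 0.4276 -0.1985  0.5016]
0.9 13.35 [-0.0454  0.4287  0.5669]
1.05 13.72 [ 0.3183 -0.0028 -0.0567]
```

View pics/w6.png

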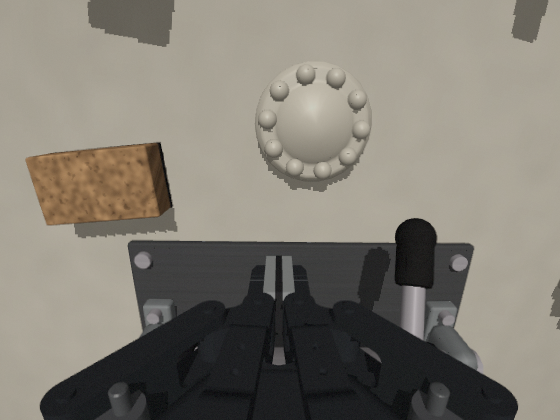

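View pics/d6_c.png

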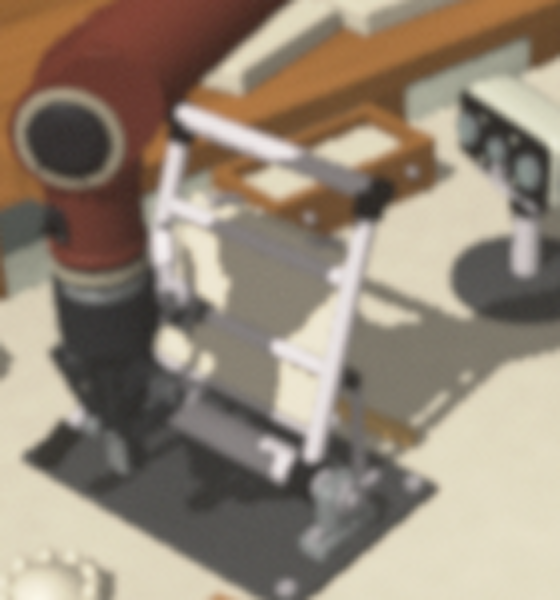

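View pics/s6_c.png

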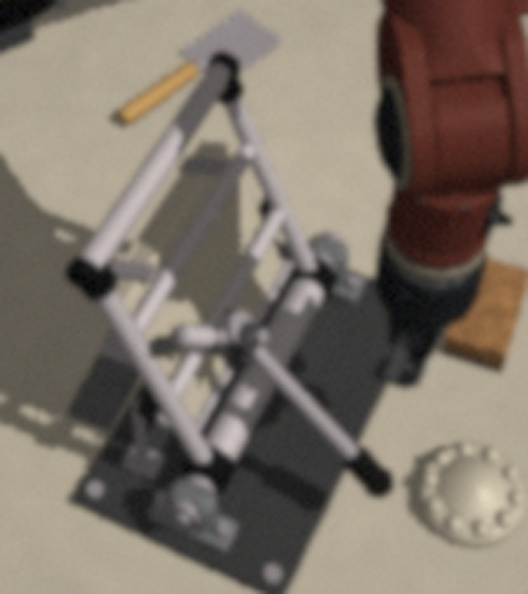

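The kickstand is out: its foot is at (415,237) in the wrist view and at (372,472) in the scene crop, and the frame is still on its rest. I'll check the foot against the model and plan the bar grasp.

```bash
cat >> h.py <<'E'
def barpose(phi,back=0.,flip=False):
    """TCP pose gripping bar mid, tool along frame; back = metres pulled out along tool"""
    a=np.radians(YAW); Rz=R.from_euler('z',a)
    up=np.array([0,-np.sin(phi),np.cos(phi)])
    Z=Rz.apply(-up); X=Rz.apply([1,0,0])*(-1 if flip else 1); Y=np.cross(Z,X)
    b=st([0,0,.055])+Rz.apply(.24*up)
    return b+Z*(hold_point_z+.002-back), quat(R.from_matrix(np.c_[X,Y,Z]))
E
python3 - <<'E'
from h import *
np.set_printoptions(precision=4,suppress=True)
z=np.load("pics/w6.npz"); print("foot pred px",proj("wrist",st([.063,.126,.078]),z["p"],z["q"]), "top",proj("wrist",st([.063,.126,.09]),z["p"],z["q"]))
P=cloud("wrist",z["d"],z["p"],z["q"]); print(P[237,415],P[250,415], "model",st([.063,.126,.078]))
for fl in (0,1):
    for phi,b in [(.38,.1),(.38,0),(.2,0),(0,0)]:
        print(fl,phi,b,barpose(phi,b,fl)[0],ik(*barpose(phi,b,fl)))
E
```

```text
foot pred px [[415.3473 235.3186]] top [[424.4596 243.3377]]
[0.6393 0.2616 0.0895] [0.6407 0.2546 0.0916] model [0.6458 0.2589 0.078 ]
0 0.38 0.1 [0.6275 0.0072 0.3515] [ 0.2756  0.5751 -0.2804  1.2333 -0.222   1.4369 -1.3196]
0 0.38 0 [0.6208 0.0437 0.2587] [ 0.2188  0.6133 -0.259   1.4268 -0.2426  1.1977 -1.2928]
0 0.2 0 [0.6141 0.0808 0.2699] [ 0.0291  0.553  -0.1657  1.4497 -0.123   1.1613 -1.4539]
0 0 0 [0.6063 0.1237 0.2743] [-0.2097  0.5299 -0.045   1.456   0.0248  1.1563 -1.6495]
1 0.38 0.1 [0.6275 0.0072 0.3515] [ 0.6514  0.7913 -1.1976  1.219   0.3531  1.4841  1.3548]
1 0.38 0 [0.6208 0.0437 0.2587] [ 0.6359  0.8621 -1.1946  1.4121  0.431   1.2686  1.2734]
1 0.2 0 [0.6141 0.0808 0.2699] [ 0.4837  0.7544 -1.0844  1.434   0.4807  1.2684  1.1695]
1 0 0 [0.6063 0.1237 0.2743] [ 0.2833  0.6921 -0.977   1.4389  0.5784  1.3153  1.0195]
```

```bash
python3 - <<'E'
from h import *
np.set_printoptions(precision=4,suppress=True)
s=read_state(); p=np.array(s["tcp_pos"]); 
movel([p[0],p[1],.42],None,speed=.25)
gripper_to(.085)
move_to(*barpose(.38,.13))
snap("wrist","w7"); s=read_state(); print(s["time"],s["tcp_pos"],s["wrist_force"])
z=np.load("pics/w7.npz"); b=barpose(.38)
for l in [(-.11,-.089,.2779),(0,-.089,.2779),(.11,-.089,.2779)]: print(proj("wrist",st(l),z["p"],z["q"]))
E
```

```text
17.3333 [ 0.6293 -0.0003  0.3803] [-0.4608  1.3575 -0.1726]
[[281.0465 313.1206]]
[[282.006  210.5511]]
[[283.1851  78.0058]]
```

View pics/w7.png

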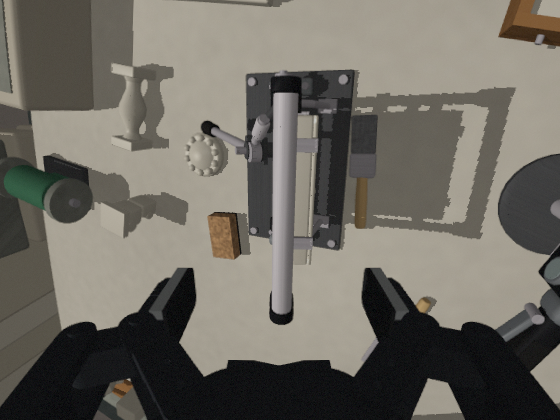

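The bar runs from (287,80) to (282,320), centred between the fingers and within 2 px of the prediction. Next I'll descend and grip.

```bash
python3 - <<'E'
from h import *
np.set_printoptions(precision=4,suppress=True)
p,q=barpose(.38)
print("contact",movel(p,q,speed=.1,contact_N=6)); s=read_state(); print(s["time"],s["tcp_pos"]-p,s["wrist_force"])
gripper_to(.012,40); s=read_state(); print(s["time"],s["finger_gap"],s["wrist_force"],s["tcp_pos"]-p)
snap("wrist","w8"); snap("side","d8")
E
python3 -c "
from h import *
z=np.load('pics/d8.npz');crop(z['im'],175,315,125,285,3.7,'pics/d8_c.png')"
```

```text
contact False
18.7833 [ 0.0005 -0.0003  0.0006] [ 0.189   0.0883 -0.1667]
19.4 0.018835621231191237 [-0.1307 -2.1018 -0.4129] [ 0.0002 -0.0008 -0.0001]
```

View pics/w8.png

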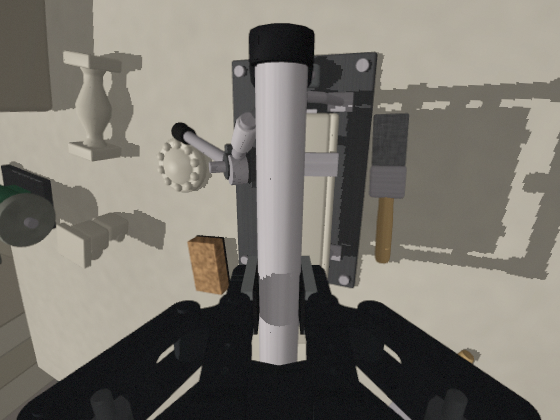

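View pics/d8_c.png

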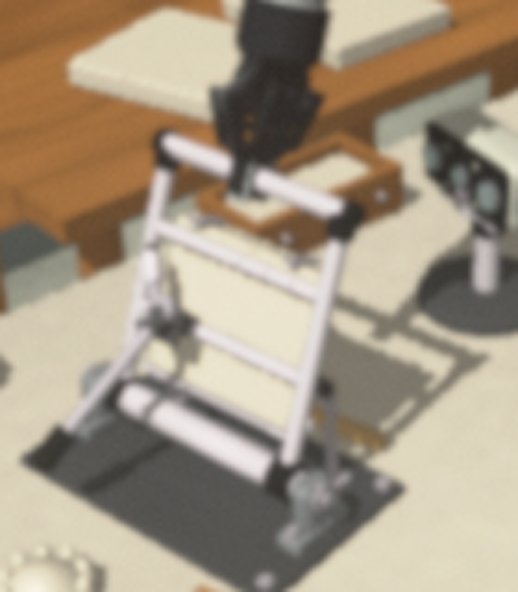

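The bar is gripped at 18.8 mm. Next I'll raise it along the arc.

```bash
python3 - <<'E'
from h import *
np.set_printoptions(precision=4,suppress=True)
for phi in np.linspace(.38,0,9)[1:]:
    movel(*barpose(phi),speed=.06); s=read_state(); print(round(phi,3),round(s["time"],2),s["wrist_force"],s["finger_gap"])
    if np.linalg.norm(s["wrist_force"])>40: print("STOP"); break
pause(.3)
s=read_state(); print(s["time"],s["wrist_force"],s["tcp_pos"]-barpose(0)[0],s["finger_gap"])
snap("wrist","w9"); snap("side","d9"); snap("scene","s9")
E
python3 -c "
from h import *
z=np.load('pics/d9.npz');crop(z['im'],165,305,125,285,3.7,'pics/d9_c.png')
z=np.load('pics/s9.npz');crop(z['im'],215,375,175,365,3.1,'pics/s9_c.png')"
```

```text
0.332 19.82 [-0.04   -1.4413  1.4371] 0.01892807894808879
0.285 20.15 [ 0.8784 -1.5799  0.4507] 0.019106175447081365
0.238 20.48 [ 2.2537 -1.3991  0.4961] 0.01859276205891222
0.19 20.8 [ 2.7221 -0.9327  0.3061] 0.018698699586711855
0.143 21.12 [ 4.4371 -0.5084 -1.3662] 0.01900333432118218
0.095 21.45 [ 6.0024  0.0369 -2.3517] 0.019091109327149965
0.047 21.77 [ 5.3971  0.4994 -1.8089] 0.01898156715379731
0.0 22.1 [ 6.3607 -0.0433 -1.0964] 0.01905557223721888
22.4 [ 5.1843  1.377  -1.7763] [ 0.0011 -0.0009 -0.0003] 0.01881892334209094
```

View pics/w9.png

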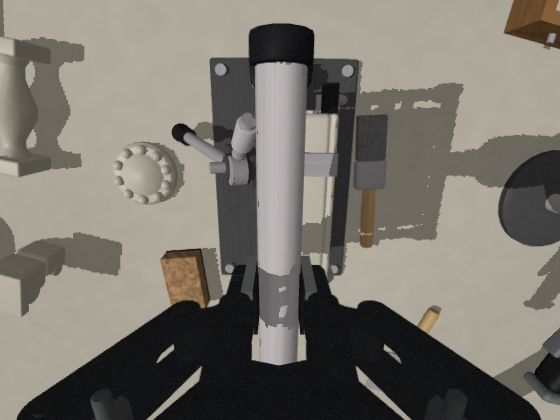

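View pics/d9_c.png

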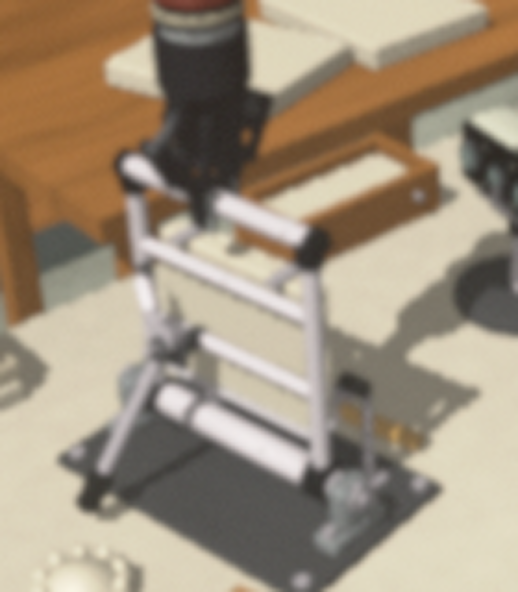

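View pics/s9_c.png

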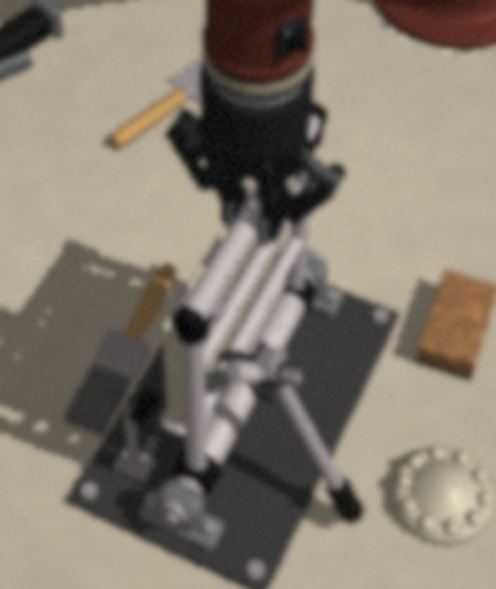

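```bash
python3 - <<'E'
from h import *
np.set_printoptions(precision=4,suppress=True)
a=np.radians(YAW); M=np.array([[np.cos(a),-np.sin(a)],[np.sin(a),np.cos(a)]])
for n in("scene","side"):
    z=np.load(f"pics/{n[0] if n=='scene' else 'd'}9.npz"); P=cloud(n,z["d"]).reshape(-1,3); P=P[np.isfinite(P).all(1)]
    L=np.c_[(P[:,:2]-AX)@M,P[:,2]]
    for side in(-1,1):
        U=L[(abs(L[:,0]*side-.1)<.02)&(abs(L[:,1])<.03)&(L[:,2]>.1)&(L[:,2]<.27)]
        if len(U)<30: print(n,side,len(U)); continue
        U=U[abs(U[:,1]-np.median(U[:,1]))<.012]
        k=np.polyfit(U[:,2],U[:,1],1); print(n,"upright",side,len(U),"phi est",-np.arctan(k[0]),"y med",np.median(U[:,1]))
    B=L[(abs(L[:,0])<.09)&(abs(L[:,1])<.03)&(L[:,2]>.285)&(L[:,2]<.315)]
    if len(B): print(n,"bar y range",np.percentile(B[:,1],[2,50,98]),"z98",np.percentile(B[:,2],98))
    A=L[(abs(L[:,0])<.09)&(abs(L[:,1])<.04)&(L[:,2]>.04)&(L[:,2]<.085)]
    if len(A): print(n,"axle tube y",np.percentile(A[:,1],[2,50,98]))
    F=L[(abs(L[:,0]-.063)<.05)&(L[:,1]>.09)&(L[:,1]<.2)&(L[:,2]>.02)&(L[:,2]<.1)]; print("foot",F.min(0) if len(F) else 0)
E
```

```text
scene upright -1 109 phi est 0.041152171415253 y med 0.00483689111485848
scene upright 1 285 phi est -0.008120698116320482 y med 0.003461059436290884
scene bar y range [-0.0189  0.0019  0.0231] z98 0.3106990543035249
scene axle tube y [-0.0081  0.0053  0.0156]
foot [0.013  0.0901 0.0201]
side upright -1 288 phi est 0.0005850385303228712 y med 0.004398220979958518
side upright 1 113 phi est 0.01688423892135193 y med 0.002305321376207261
side bar y range [-0.0163  0.0062  0.0221] z98 0.31193863602594385
side axle tube y [-0.0103  0.008   0.0155]
foot [0.014  0.0902 0.02  ]
```

```bash
python3 - <<'E'
from h import *
s=read_state(); print(s["time"],s["wrist_force"],s["finger_gap"],abs(s["joint_velocities"]).max())
print(job_done())
E
```

```text
22.55 [ 5.48952027  0.76481727 -1.38601868] 0.01886247135688789 0.0018790287567328331
the job is handed in; nothing more can be done
None
```

The job is handed in at 22.6 s of robot time. The gripper was still holding the frame upright by its top bar.

- **Trigger:** I squeezed it until the gap between the fingers read 38 mm, which is the fully squeezed width. I then released it, and a picture from above shows the blade back at its starting angle.
- **Kickstand:** I pressed the foot down along its sweep, past centre, and it snapped out by itself with the frame still on its rest. The foot was seen where the fully open position predicts (415, 237 px against 415, 235 px).
- **Frame:** I gripped the bar at 40 N (18.9 mm gap on the 20 mm bar) and swung it up about the axle. Four depth fits of the uprights gave tilts between -0.01 and +0.04 rad. The 0.04 comes from the fit with the fewest points. All four are inside the 0.07 limit.
- **Final state:** The arm was still, with a steady push of about 5 N along the axle and no sign that the frame was leaning on its rest or its kickstand.
- **Other things on the bench:** I touched none of them, and the ones in view in the pictures look unmoved. I did not measure their positions afterwards.

No check failed. I did not look at the trigger again close up at the very end.

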